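# Crack open a casting mould in the vise with a wedge

## Task

The hinged cover of the aluminium casting mould is stuck: crank the bench vise shut until its jaws grip the mould firmly, so that it cannot slide. Then take the yellow wedge by its grip, slide its thin end along the mould's front ledge into the slot under the cover and push until the cover just lifts off the base by a few millimetres, and finish while still holding the wedge there with the cover propped on it. Lift the cover with the wedge only, never with the gripper, and leave the beaker, the yellow-capped vial and the orange-capped bottle where they are.

Things in the scene. Friction and masses are not known exactly. Their poses are not given: they have to be found in the camera images.
- vise_center (a point): Middle of the top of the bed of a small blue-grey bench vise on a fixed black suction foot, 44 mm above the worktop. z up, y along the vise screw from the fixed jaw (-y) to the crank end (+y), x across the vise, away from the robot at yaw 0. The fixed jaw's steel face is at y = -69 mm; jaws are 78 mm wide (x), their tops 84 mm above the worktop.
- vise_jaw (a joint): Travel of the sliding jaw towards the fixed jaw (m), 0 fully open, up to 0.0162. Its steel face is at y = +3 mm - travel in the vise_center frame; on the 60 mm wide mould pressed against the fixed jaw it stops at about 0.012.
- vise_crank (a joint): Crank angle (rad), growing as the vise closes: clockwise seen from the crank end, so the handle goes over the top towards -x of vise_center. 1.6 = handle upright over the screw axis. 10 mm of jaw travel a turn, range 0 to 9.5. Takes about 4 N at the handle while the jaw is free; 8 N once it bears on the mould is a firm grip. It stays where it is left.
- crank_axis (a point): Point on the screw axis, 70 mm above the worktop, centre of the circle on which the middle of the crank handle runs (radius 36 mm, plane across the screw, lowest point 34 mm above the worktop). Axes as vise_center.
- crank_handle (a point): Middle of the red crank handle: a round grip 47 mm long and 15 to 17 mm thick, parallel to the vise screw (y of vise_center), turning freely on its pin; it points away from the vise. The crank arm lies 28 mm from this point on the vise side.
- slot_mouth (a point): On the aluminium mould standing loose between the vise jaws: middle of the dark-lined pry slot's mouth, on its floor, below the cover's front edge, 89 mm above the worktop. x points into the slot, y along the cover's edge, z up. The slot is 5 mm high under the shut cover, 36 mm wide, 30 mm deep; in front (-x) its floor goes on as a flat ledge 20 mm deep, 60 mm wide.
- mould_cover (a joint): Opening angle of the mould's cover (rad), 0 closed, growing as its front edge rises; the cover is 80 x 60 x 10 mm and hinged at the back, 86 mm behind its front edge, so 0.01 rad lifts the front edge by 0.86 mm. It weighs 0.2 kg and falls shut unless propped.
- cover_edge (a point): Middle of the lower front edge of the cover (moves with it); 5 mm above slot_mouth when shut. The whole mould is 100 x 60 x 60 mm (x with ledge, y, z with cover) and weighs about 0.8 kg; jaws press on its 60 mm (y) sides.
- wedge_grip (a point): Centre of the grip of the yellow nylon wedge, 13 mm above the wedge's flat underside: a block 44 x 24 x 26 mm (x, y, z). Its x axis points to the thin end. Wedge 86 mm long in all, 24 mm wide, about 47 g, lying on its flat underside on the worktop; grasp it across y.
- wedge_tip (a point): Thin end of the wedge, on its underside, 64 mm in front of wedge_grip along x. From here the blade is 42 mm long and its thickness grows from 2 mm by 1 mm in 3 mm, so it meets the cover when the tip is 9 mm past slot_mouth; then 3 mm more push lifts the front edge by 1 mm.
- beaker_small: Small glass beaker, 54 mm across, 64 mm high, origin at its foot. Leave alone.
- vial_yellow: Vial with a yellow cap, 31 mm across, 63 mm high, origin at its foot. Leave alone.
- reagent_bottle: Small glass reagent bottle with an orange cap, 36 mm across, 67 mm high, origin at its foot. Leave alone.

How it is judged:
By the outcome, as a careful person would: the job done as asked, in the order asked, and still so for the second after the job is handed in, while the arm keeps its last pose, push and grip.
It also fails if it takes over 72 s, if anything falls off the work surface, if the arm or the gripper's body presses on something with over 40 N, if the wrist force passes 120 N, or if a joint passes its speed limit or range.

## Robot

A 6-joint arm with a two-finger parallel gripper is mounted at the origin on a cart in front of the work surface, level with it; the furniture and walls round the work are solid. World frame = base frame: x ahead of the robot, y to its left, z up, the work surface at z = 0. Lengths are in m, angles in rad, forces in N, time in s.
With the tool pointing down it reaches from about 0.275 to 0.725 m from the base axis. Payload 15.9 kg.
Tool frame: the origin (TCP) lies midway between the tips of the shut fingers; the grasp point (between the pads) lies 19 mm behind it; z points along the fingers, y is the line along which they close (so a half turn about z gives the same grasp; the last joint's range is limited). The gripper opens to 85 mm and grips with 20 to 120 N. Pads are 22 mm wide; open, the fingers measure 114 mm over their backs; the gripper's body (76 mm by 85 mm) begins 54 mm behind the grasp point. The pads swing forward as they close: fully open they stand 13 mm farther back than shut.
Start: joints at [1.102, 0.213, -0.034, 1.323, 0, 1.571], TCP at [0.226, 0.446, 0.231] pointing down, gripper open.
Joint ranges: [-2.98, 2.98], [-0.74, 1.72], [-1.14, 1.35], [-2.1, 2.04], [-1.57, 1.44], [-3.14, 3.14]. Speed limits (rad/s): [1.89, 1.89, 2.39, 2.57, 3.14, 3.14].

## Interface

Orientations are given as a unit quaternion [x, y, z, w].
In Python, from workcell import ctrl gives the robot as it stands. The module is installed in compiled form; this text tells all that it offers.
- The arm moves only by the tool servo_tool, never from a script. Its argument "motion" is a list of rows, each an object with "xyz": the shift along the world's x, y, z in mm, a list of three; "turn": the turn, a rotation vector about the world's x, y, z in degrees, a list of three; "fingers": the finger opening in mm, from 0 to 85.4. A call has exactly 10 rows; each row shifts and turns the commanded pose from where the row before left it; what a row does not reach is not made up. A row lasts 1/12 s, in which the tool goes at most 41.7 mm and 7.16 degrees, less where a joint would pass 70% of its speed; a pose out of reach is approached as far as the arm can. A call with a gripper value outside its range is refused whole. The fingers move at their own pace and stop on an object; "newtons" is the grip in N (left out, the last holds). Time passes only in rows, so rows that do not move let the fingers close, or fill a call up. It gives the time, the measured TCP pose, the force, the opening and the grip force at its end, in the units of the state.
- ctrl.observe(): the state, without advancing time (a new reading comes with each control period).
- ctrl.get_image(name): name is "side" or "top"; returns a dict with "image" (384x512x3 uint8, red, green, blue), "z_map" (384x512 float32, m along the optical axis (not along the pixel's ray), 0 where there is no reading), "vfov" (degrees; the focal length in pixels is half the picture's height over the tangent of half this angle, whatever the lens; pixels are square), "cx", "cy" (the principal point, pixels), "k1" (the pictures are not rectified: a ray, as slopes to the right and down, at radius r is drawn at 1 + k1 r^2 times it, then the intrinsics apply), "world_from_camera" (4x4, takes a point from camera to world coordinates). Camera axes: x right, y down, z forward; pixel columns grow to the right and rows downward; lengths in m; the calibration is good to about 2 mm. A picture is of the moment at which its call begins.
- ctrl.job_done(): hands the job in; it is judged then, once.
Trained networks look in the newest picture that a camera, given by its name, has taken for a name from the list of things; names that differ only in an ending like _2 or _b are one class to them, and where a whole thing is asked for, a point or a joint stands for the part that bears it (a point fixed in the world has none). Each returns a list of dicts, best first, with "confidence" (0 to 1); they miss things now and then, are a little off and sometimes report something else, mostly with a low value. They report only what shows in the picture. A call takes as long as a camera call.
- ctrl.trace(camera, name): "pixels" (384x512 bool, what is visible of it) and "position" ([column, row] in pixels, amid what is visible of it).
The state is a dict: "t": time; "joint_pos": joint angles; "joint_velocities": joint speeds; "joint_torque": joint torques, N m; "eef_pos": TCP position; "tool_rot": TCP orientation; "ft_force": force on the tool from outside, world axes, zero at the start; "ft_torque": the same for the moment, N m; "width": finger opening in m; "gripper_force": force on a finger pad.
Only numpy, scipy, OpenCV 4.12 (cv2) and the standard library are available. Lean on these libraries where they do the work, as an engineer would, in place of code of your own. Each camera call takes 0.05 s, during which the arm holds its last target. There are 200 camera calls.

## Working session

There is one attempt and no reset: what is moved stays moved. The work goes in short steps, Python scripts to look and compute and a tool call to move; the robot and the scene stay as the last step left them, time stands still between calls to the robot, and variables do not carry over. Pictures are saved under pics/ and viewed, at most 10 in all, crops included, and the job is handed in when it is done.

Besides the shell and the picture viewer there is one more tool, called after "Call:" in YAML: its name, and indented under it one key for each argument. servo_tool: Moves the arm, as the interface text tells. Its arguments: {"type":"object","properties":{"motion":{"type":"array","items":{"type":"object","properties":{"xyz":{"type":"array","items":{"type":"number"}},"turn":{"type":"array","items":{"type":"number"}},"fingers":{"type":"number"}}}},"newtons":{"type":"number"}},"required":["motion"]}

```bash
mkdir -p pics; cat > h.py <<'E'
import numpy as np, cv2
from workcell import ctrl
def world(im, px):
    """pixels (N,2) -> world via z_map"""
    px=np.atleast_2d(px); h=im["image"].shape[0]; f=h/2/np.tan(np.radians(im["vfov"])/2)
    K=np.array([[f,0,im["cx"]],[0,f,im["cy"]],[0,0,1.]])
    s=cv2.undistortPoints(px.astype(float).reshape(-1,1,2),K,np.array([im["k1"],0,0,0.]))[:,0]
    z=im["z_map"][px[:,1].astype(int),px[:,0].astype(int)]
    T=im["world_from_camera"]; p=np.c_[s*z[:,None],z]@T[:3,:3].T+T[:3,3]
    return p[z>0]
def cloud(im,mask):
    v,u=np.nonzero(mask); return world(im,np.c_[u,v])
E
python3 - <<'E'
from h import *
np.set_printoptions(precision=4,suppress=True)
o=ctrl.observe(); print(o["t"],o["eef_pos"],o["tool_rot"])
for c in("side","top"):
    im=ctrl.get_image(c); np.savez(f"{c}0.npz",**im)
    cv2.imwrite(f"pics/{c}0.png",cv2.resize(im["image"][:,:,::-1],None,fx=1.5,fy=1.5))
    print(c,im["world_from_camera"][:3,3])
    for n in("vise_jaw","crank_handle","mould_cover","slot_mouth","wedge_grip","beaker_small","vial_yellow","reagent_bottle"):
        for r in ctrl.trace(c,n)[:2]:
            p=cloud(im,r["pixels"]); 
            if len(p): print(c,n,round(r["confidence"],2),np.round(r["position"]),len(p),np.median(p,0),np.percentile(p,2,0),np.percentile(p,98,0))
E
```

```text
0.0 [0.2257 0.4458 0.2308] [ 0.2322  0.9727 -0.0005 -0.0001]
side [ 0.261  -0.7793  0.6289]
side vise_jaw 0.77 [315. 207.] 282 [ 0.5839 -0.2323  0.0823] [ 0.5457 -0.2469  0.0647] [ 0.6189 -0.1987  0.0846]
side crank_handle 0.5 [295. 172.] 73 [ 0.578  -0.1283  0.1015] [ 0.5709 -0.1485  0.0957] [ 0.5887 -0.1095  0.1046]
side mould_cover 0.91 [322. 222.] 807 [ 0.5641 -0.2982  0.1029] [ 0.5296 -0.326   0.0951] [ 0.6098 -0.2649  0.1085]
side slot_mouth 0.75 [312. 226.] 1469 [ 0.5447 -0.302   0.0988] [ 0.5087 -0.3266  0.0463] [ 0.6043 -0.2578  0.1066]
side wedge_grip 0.52 [236. 201.] 300 [ 0.4366 -0.0735  0.012 ] [ 0.4125 -0.1057 -0.0017] [ 0.4634 -0.0378  0.0262]
side wedge_grip 0.21 [321. 218.] 772 [ 0.5644 -0.2977  0.1029] [ 0.5297 -0.3256  0.0965] [ 0.6074 -0.2653  0.1085]
side beaker_small 0.97 [208. 261.] 898 [ 0.3326 -0.2733  0.0372] [ 0.3078 -0.2919 -0.0015] [ 0.3599 -0.2358  0.0631]
side vial_yellow 0.67 [212. 258.] 884 [ 0.3316 -0.2734  0.0378] [ 0.3077 -0.2919 -0.0006] [ 0.3571 -0.2398  0.0632]
side vial_yellow 0.59 [273. 292.] 237 [ 0.4242 -0.3986  0.0615] [ 0.4119 -0.4402  0.0
[... 731 characters left out ...]
-0.2655  0.1108]
top slot_mouth 0.62 [306. 153.] 1715 [ 0.56   -0.2918  0.1044] [ 0.5109 -0.3267  0.0594] [ 0.6173 -0.2586  0.1102]
top wedge_grip 0.55 [201. 220.] 457 [ 0.4364 -0.0704  0.0178] [ 0.4119 -0.1044  0.0003] [ 0.4604 -0.0345  0.0301]
top beaker_small 0.8 [297. 272.] 616 [ 0.33   -0.2712  0.0061] [ 0.3024 -0.2912  0.0002] [ 0.3547 -0.2422  0.0666]
top vial_yellow 0.72 [306. 148.] 1190 [ 0.5723 -0.2955  0.1054] [ 0.5323 -0.3257  0.1013] [ 0.6151 -0.264   0.1107]
top vial_yellow 0.64 [355. 224.] 239 [ 0.4279 -0.3936  0.0627] [ 0.4152 -0.4105  0.0089] [ 0.4433 -0.3833  0.0672]
top reagent_bottle 0.85 [142. 181.] 301 [0.5199 0.0502 0.0459] [0.5071 0.0376 0.0022] [0.5371 0.0716 0.0702]
```

View pics/top0.png

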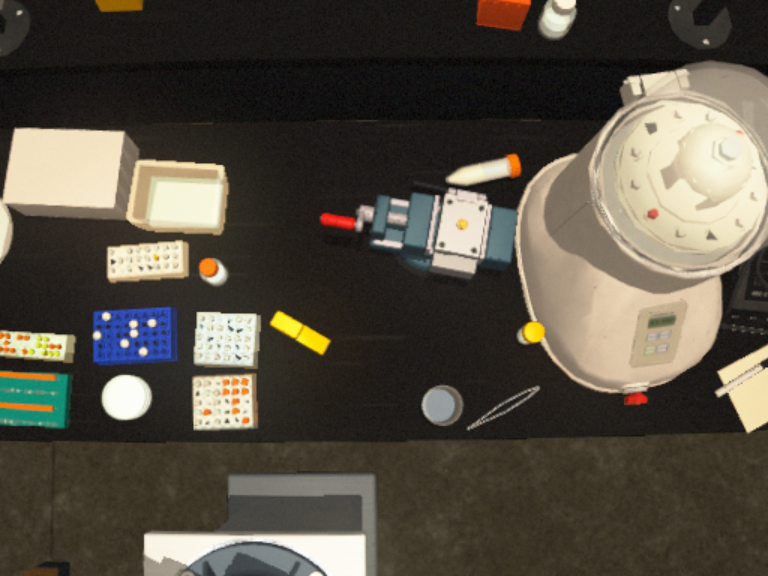

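View pics/side0.png

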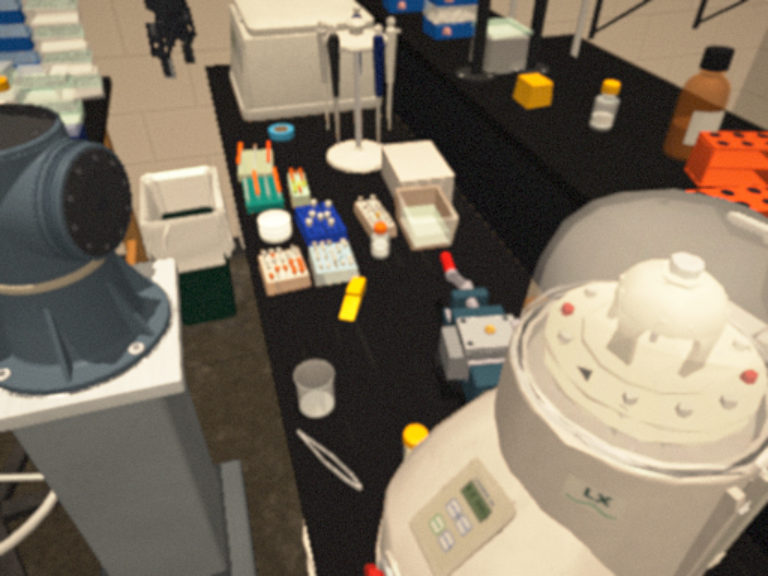

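```bash
python3 - <<'E'
from h import *
np.set_printoptions(precision=4,suppress=True)
for c in("side","top"):
    im=dict(np.load(c+"0.npz")); 
    v,u=np.mgrid[0:384,0:512]; z=im["z_map"]; P=np.full((384,512,3),np.nan); P[z>0]=cloud(im,z>0)
    hsv=cv2.cvtColor(im["image"],cv2.COLOR_RGB2HSV); H,S,V=[hsv[...,i].astype(int) for i in range(3)]
    # wedge: yellow near (.436,-.07)
    y=(abs(H-27)<9)&(S>90)&(np.hypot(P[...,0]-.436,P[...,1]+.072)<.09)&(P[...,2]<.05)
    q=P[y]; print(c,"wedge n",len(q))
    (cx,cy),(w,h),a=cv2.minAreaRect((q[:,:2]*1000).astype(np.float32)); print(" rect",cx,cy,w,h,a); print(" box",cv2.boxPoints(((cx,cy),(w,h),a)))
    t=q[q[:,2]>.02]; print(" grip top",len(t),t.mean(0),t.min(0),t.max(0))
    l=q[q[:,2]<.01]; print(" low",len(l),l.mean(0) if len(l) else 0)
    r=((H<8)|(H>172))&(S>110)&(np.hypot(P[...,0]-.58,P[...,1]+.13)<.07)&(P[...,2]>.05)
    q=P[r]; print(c,"crank n",len(q)); 
    if len(q):print(q.mean(0),np.percentile(q,3,0),np.percentile(q,97,0), cv2.fitLine(q[:,:2].astype(np.float32),cv2.DIST_L2,0,.01,.01).ravel())
    m=(abs(P[...,2]-.105)<.006)&(np.hypot(P[...,0]-.572,P[...,1]+.295)<.065)
    q=P[m]; print("cover",cv2.minAreaRect((q[:,:2]*1000).astype(np.float32)),np.median(q[:,2]))
    m=(abs(P[...,2]-.089)<.004)&(np.hypot(P[...,0]-.52,P[...,1]+.295)<.035)
    q=P[m]; print("ledge",len(q)); 
    if len(q): print(np.percentile(q,3,0),np.percentile(q,97,0))
E
```

```text
side wedge n 401
 rect 439.6307067871094 -65.02389526367188 153.10281372070312 145.06024169921875 30.51599884033203
 box [[ 336.8534  -41.4113]
 [ 410.5119 -166.3789]
 [ 542.408   -88.6365]
 [ 468.7495   36.3311]]
 grip top 107 [ 0.4479 -0.0533  0.024 ] [ 0.4301 -0.0733  0.02  ] [ 0.4658 -0.0307  0.0275]
 low 225 [ 0.434  -0.0796  0.0025]
side crank n 76
[ 0.5782 -0.1294  0.101 ] [ 0.5709 -0.1479  0.0954] [ 0.5877 -0.1095  0.1045] [ 0.1926  0.9813  0.5782 -0.1294]
cover ((573.1990966796875, -296.139404296875), (61.775108337402344, 83.70647430419922), 78.36389923095703) 0.10299147806252296
ledge 237
[ 0.5104 -0.3191  0.0858] [ 0.5386 -0.2632  0.0918]
top wedge n 995
 rect 435.20989990234375 -84.0584487915039 153.60255432128906 176.23175048828125 88.29724884033203
 box [[ 344.8508 -158.2075]
 [ 521.0048 -163.4441]
 [ 525.569    -9.9094]
 [ 349.415    -4.6728]]
 grip top 228 [ 0.4473 -0.0524  0.0264] [ 0.428  -0.0753  0.0203] [ 0.4668 -0.0304  0.0319]
 low 660 [ 0.4355 -0.0889  0.0018]
top crank n 176
[ 0.5785 -0.1287  0.1029] [ 0.57   -0.1489  0.0965] [ 0.5881 -0.1081  0.1072] [ 0.1837  0.983   0.5785 -0.1287]
cover ((575.5635375976562, -296.2398376464844), (60.568016052246094, 89.29679107666016), 78.2031021118164) 0.10528528764993539
ledge 282
[ 0.5107 -0.3136  0.086 ] [ 0.535  -0.2623  0.0925]
```

The top view shows the red handle at (338,220), with its hub at about (365,213). That puts the handle on the robot side (-x) of the screw axis, already past upright. The wedge runs from (272,315), the grip end, to (328,350), the tip. The cover is at (460,225), the vial at (532,333) and the beaker at (441,405). The side view agrees.

```bash
python3 - <<'E'
from h import *
np.set_printoptions(precision=4,suppress=True)
a=np.radians(-11.2); R=np.array([[np.cos(a),-np.sin(a)],[np.sin(a),np.cos(a)]]) # cols = vise x,y
for c in("top","side"):
    im=dict(np.load(c+"0.npz")); z=im["z_map"]
    P=np.full((384,512,3),np.nan); P[z>0]=cloud(im,z>0)
    hsv=cv2.cvtColor(im["image"],cv2.COLOR_RGB2HSV); H,S,V=[hsv[...,i].astype(int) for i in range(3)]
    L=(P[...,:2]-[.58,-.25])@R; 
    near=(abs(L[...,0])<.07)&(L[...,1]>-.12)&(L[...,1]<.16)
    red=((H<8)|(H>172))&(S>110)
    print(c)
    for y0 in np.arange(-.12,.16,.01):
        m=near&(L[...,1]>=y0)&(L[...,1]<y0+.01)&(P[...,2]>.03)&(P[...,2]<.13)
        if m.sum()>3:
            l=L[m]*1000; zz=P[...,2][m]*1000; print("y%4d n%4d x %5.0f..%5.0f z %4.0f %4.0f %4.0f red %d"%(y0*1000,m.sum(),np.percentile(l[:,0],3),np.percentile(l[:,0],97),*np.percentile(zz,[5,50,95]),(red&m).sum()))
    m=near&(abs(P[...,2]-.083)<.006); b=m&(S>60)&(abs(H-105)<20); print("blue tops",L[b].mean(0)*1000, cv2.minAreaRect((L[b]*1000).astype(np.float32)))
    # obstacle to the right
    w=(P[...,0]>.35)&(P[...,0]<.7)&(P[...,1]<-.36)&(P[...,2]>.08)&(P[...,2]<.5)
    print("autoclave max y",[ (round(h,2),np.percentile(P[...,1][w&(abs(P[...,2]-h)<.04)],98).round(3)) for h in(.12,.2,.28,.36) if (w&(abs(P[...,2]-h)<.04)).sum()>10])
    r=max(ctrl.trace(c,"wedge_grip"),key=lambda r:r["confidence"]*(r["position"][0]<260)); q=cloud(im,r["pixels"])
    print("wedge",cv2.minAreaRect((q[:,:2]*1000).astype(np.float32)), cv2.fitLine(q[:,:2].astype(np.float32),cv2.DIST_HUBER,0,.01,.01).ravel())
E
```

```text
top
y-120 n 195 x   -35..   37 z   56   85   88 red 0
y-110 n 194 x   -35..   37 z   55   84   87 red 0
y-100 n 194 x   -35..   38 z   53   85   88 red 0
y -90 n 202 x   -35..   39 z   59   84   87 red 0
y -80 n 192 x   -59..   41 z   76  104  108 red 0
y -70 n 278 x   -59..   45 z   77  104  108 red 0
y -60 n 277 x   -59..   43 z   79  105  109 red 0
y -50 n 288 x   -60..   43 z   76  105  112 red 0
y -40 n 279 x   -59..   45 z   79  105  109 red 0
y -30 n 287 x   -59..   47 z   78  104  108 red 0
y -20 n 239 x   -59..   38 z   43   85  107 red 0
y -10 n 199 x   -36..   38 z   56   84   87 red 0
y   0 n 197 x   -37..   38 z   57   85   88 red 0
y   9 n 198 x   -37..   38 z   56   85   87 red 0
y  19 n 199 x   -37..   38 z   43   84   87 red 0
y  29 n 164 x   -36..   36 z   42   46   80 red 0
y  39 n 166 x   -36..   36 z   41   46   79 red 0
y  49 n 174 x   -35..   34 z   42   60   84 red 0
y  59 n 172 x   -36..   26 z   43   82   85 red 0
y  69 n 109 x   -36..   24 z   43   80   85 red 0
y  79 n  69 x   -31..   10 z   74   81  107 red 0
y  89 n  69 x   -32..    8 z   74   99  106 re
[... 1621 characters left out ...]
79 n  97 x   -30..    6 z   76   89  102 red 0
y  89 n  23 x   -30..    8 z   74   99  104 red 5
y  99 n  21 x   -31..  -17 z   96  101  105 red 21
y 109 n  15 x   -31..  -19 z   96  102  104 red 15
y 119 n  17 x   -31..  -17 z   97  101  104 red 17
y 129 n  18 x   -31..  -17 z   98  101  103 red 18
blue tops [ -7.2634 -26.9838] ((-3.791942596435547, -22.886070251464844), (199.1844940185547, 73.31879425048828), 79.98943328857422)
autoclave max y [(0.12, np.float64(-0.448)), (0.2, np.float64(-0.465)), (0.28, np.float64(-0.481)), (0.36, np.float64(-0.472))]
wedge ((434.64385986328125, -68.6714096069336), (81.5986328125, 31.960742950439453), 59.652549743652344) [ 0.5385  0.8426  0.4369 -0.0738]
```

Call:
servo_tool:
  motion:
    - {"xyz": [20, -32, 0], "turn": [0, 0, -4.2], "fingers": 60}
    - {"xyz": [20, -32, 0], "turn": [0, 0, -4.2], "fingers": 60}
    - {"xyz": [20, -32, 0], "turn": [0, 0, -4.2], "fingers": 60}
    - {"xyz": [20, -32, 0], "turn": [0, 0, -4.2], "fingers": 60}
    - {"xyz": [20, -32, 0], "turn": [0, 0, -4.2], "fingers": 60}
    - {"xyz": [20, -32, 0], "turn": [0, 0, -4.2], "fingers": 60}
    - {"xyz": [20, -32, 0], "turn": [0, 0, -4.2], "fingers": 60}
    - {"xyz": [20, -32, 0], "turn": [0, 0, -4.2], "fingers": 60}
    - {"xyz": [20, -32, 0], "turn": [0, 0, -4.2], "fingers": 60}
    - {"xyz": [20, -32, 0], "turn": [0, 0, -4.2], "fingers": 60}

```text
t: 1.83
eef_pos: [0.4266, 0.1242, 0.2315]
tool_rot: [0.567, 0.824, 0.0, 0.0]
ft_force: [0.9, 1.0, 0.2]
width: 0.06
gripper_force: 0.0
```

Call:
servo_tool:
  motion:
    - {"xyz": [19, -31, 0], "turn": [0, 0, -4], "fingers": 60}
    - {"xyz": [19, -31, 0], "turn": [0, 0, -4], "fingers": 60}
    - {"xyz": [19, -31, 0], "turn": [0, 0, -4], "fingers": 60}
    - {"xyz": [19, -31, 0], "turn": [0, 0, -4], "fingers": 60}
    - {"xyz": [19, -31, 0], "turn": [0, 0, -4], "fingers": 60}
    - {"xyz": [19, -31, 0], "turn": [0, 0, -4], "fingers": 60}
    - {"xyz": [19, -31, 0], "turn": [0, 0, -4], "fingers": 50}
    - {"xyz": [19, -30, 0], "turn": [0, 0, -4], "fingers": 50}
    - {"xyz": [2, 0, -40], "turn": [0, 0, 0], "fingers": 50}
    - {"xyz": [0, 0, -40], "turn": [0, 0, 0], "fingers": 50}

```text
t: 2.67
eef_pos: [0.5832, -0.1234, 0.1522]
tool_rot: [0.772, 0.636, 0.002, 0.003]
ft_force: [-0.5, 0.2, -2.1]
width: 0.05
gripper_force: 0.0
```

```bash
python3 - <<'E'
from h import *
o=ctrl.observe(); print(o["eef_pos"],o["tool_rot"],o["joint_pos"],o["ft_force"])
im=ctrl.get_image("side"); c=im["image"][120:300,200:420]; cv2.imwrite("pics/side1.png",cv2.resize(c[:,:,::-1],None,fx=3,fy=3,interpolation=cv2.INTER_CUBIC))
E
```

```text
[ 0.58322756 -0.12335025  0.15215755] [0.77179566 0.63586253 0.00198609 0.00252077] [-2.08404283e-01  4.29348313e-01  6.54078756e-02  1.20043763e+00
 -3.81856889e-05  1.55492864e+00] [-0.47889679  0.22787703 -2.11847289]
```

View pics/side1.png

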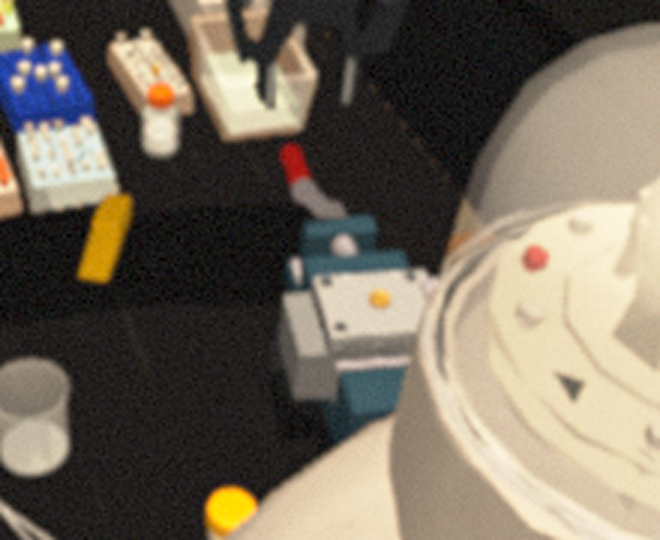

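The fingers, at about (270,90) and (347,90) in the crop, straddle the line of the red handle at (293,165), still about 75 mm above it. Next I descend and close.

Call:
servo_tool:
  motion:
    - {"xyz": [-3, 1, -30], "turn": [0, 0, 0], "fingers": 50}
    - {"xyz": [0, 0, -30], "turn": [0, 0, 0], "fingers": 50}
    - {"xyz": [0, 0, -15], "turn": [0, 0, 0], "fingers": 50}
    - {"xyz": [0, 0, 0], "turn": [0, 0, 0], "fingers": 30}
    - {"xyz": [0, 0, 0], "turn": [0, 0, 0], "fingers": 20}
    - {"xyz": [0, 0, 0], "turn": [0, 0, 0], "fingers": 5}
    - {"xyz": [0, 0, 0], "turn": [0, 0, 0], "fingers": 5}
    - {"xyz": [0, 0, 0], "turn": [0, 0, 0], "fingers": 5}
    - {"xyz": [0, 0, 0], "turn": [0, 0, 0], "fingers": 5}
    - {"xyz": [0, 0, 0], "turn": [0, 0, 0], "fingers": 5}
  newtons: 30

```text
t: 3.55
eef_pos: [0.5775, -0.1199, 0.0771]
tool_rot: [0.771, 0.637, 0.001, 0.0]
ft_force: [3.6, 1.5, 1.6]
width: 0.0145
gripper_force: 29.8
```

```bash
python3 -c "
import numpy as np
t=np.radians(np.arange(47,362,15)); x=-36*np.sin(t); z=36*np.cos(t)
for a,dx,dz in zip(np.degrees(t),np.diff(x),np.diff(z)): print(round(a),'%.1f %.1f %.1f'%(dx*.981,-dx*.194,dz))"
```

```text
47 -5.4 1.1 -7.7
62 -3.2 0.6 -8.8
77 -0.9 0.2 -9.4
92 1.5 -0.3 -9.3
107 3.8 -0.8 -8.6
122 5.9 -1.2 -7.3
137 7.5 -1.5 -5.5
152 8.6 -1.7 -3.3
167 9.2 -1.8 -0.9
182 9.1 -1.8 1.6
197 8.4 -1.7 3.9
212 7.1 -1.4 6.0
227 5.4 -1.1 7.7
242 3.2 -0.6 8.8
257 0.9 -0.2 9.4
272 -1.5 0.3 9.3
287 -3.8 0.8 8.6
302 -5.9 1.2 7.3
317 -7.5 1.5 5.5
332 -8.6 1.7 3.3
```

Call:
servo_tool:
  motion:
    - {"xyz": [-2.7, 0.5, -3.9], "fingers": 5}
    - {"xyz": [-2.7, 0.5, -3.9], "fingers": 5}
    - {"xyz": [-3.2, 0.6, -8.8], "fingers": 5}
    - {"xyz": [-0.9, 0.2, -9.4], "fingers": 5}
    - {"xyz": [1.5, -0.3, -9.3], "fingers": 5}
    - {"xyz": [3.8, -0.8, -8.6], "fingers": 5}
    - {"xyz": [0, 0, 0], "fingers": 5}
    - {"xyz": [0, 0, 0], "fingers": 5}
    - {"xyz": [0, 0, 0], "fingers": 5}
    - {"xyz": [0, 0, 0], "fingers": 5}

```text
invalid input
```

Call:
servo_tool:
  motion:
    - {"xyz": [-2.7, 0.5, -3.9], "turn": [0, 0, 0], "fingers": 5}
    - {"xyz": [-2.7, 0.5, -3.9], "turn": [0, 0, 0], "fingers": 5}
    - {"xyz": [-3.2, 0.6, -8.8], "turn": [0, 0, 0], "fingers": 5}
    - {"xyz": [-0.9, 0.2, -9.4], "turn": [0, 0, 0], "fingers": 5}
    - {"xyz": [1.5, -0.3, -9.3], "turn": [0, 0, 0], "fingers": 5}
    - {"xyz": [3.8, -0.8, -8.6], "turn": [0, 0, 0], "fingers": 5}
    - {"xyz": [0, 0, 0], "turn": [0, 0, 0], "fingers": 5}
    - {"xyz": [0, 0, 0], "turn": [0, 0, 0], "fingers": 5}
    - {"xyz": [0, 0, 0], "turn": [0, 0, 0], "fingers": 5}
    - {"xyz": [0, 0, 0], "turn": [0, 0, 0], "fingers": 5}

```text
t: 4.38
eef_pos: [0.5753, -0.1196, 0.0336]
tool_rot: [0.771, 0.637, 0.002, 0.002]
ft_force: [16.0, 0.2, 5.8]
width: 0.0148
gripper_force: 31.6
```

Call:
servo_tool:
  motion:
    - {"xyz": [7.5, -1.5, -7.3], "turn": [0, 0, 0], "fingers": 5}
    - {"xyz": [8.5, -1.5, -5.5], "turn": [0, 0, 0], "fingers": 5}
    - {"xyz": [8.6, -1.7, -3.3], "turn": [0, 0, 0], "fingers": 5}
    - {"xyz": [9.2, -1.8, -0.9], "turn": [0, 0, 0], "fingers": 5}
    - {"xyz": [9.1, -1.8, 1.6], "turn": [0, 0, 0], "fingers": 5}
    - {"xyz": [8.4, -1.7, 3.9], "turn": [0, 0, 0], "fingers": 5}
    - {"xyz": [0, 0, 0], "turn": [0, 0, 0], "fingers": 5}
    - {"xyz": [0, 0, 0], "turn": [0, 0, 0], "fingers": 5}
    - {"xyz": [0, 0, 0], "turn": [0, 0, 0], "fingers": 5}
    - {"xyz": [0, 0, 0], "turn": [0, 0, 0], "fingers": 5}

```text
t: 5.22
eef_pos: [0.6232, -0.1286, 0.0216]
tool_rot: [0.771, 0.637, 0.0, -0.001]
ft_force: [-7.4, 7.2, 21.6]
width: 0.0149
gripper_force: 31.2
```

Call:
servo_tool:
  motion:
    - {"xyz": [6.5, -0.5, 7.5], "turn": [0, 0, 0], "fingers": 5}
    - {"xyz": [4.4, -0.1, 8.7], "turn": [0, 0, 0], "fingers": 5}
    - {"xyz": [3.2, -0.6, 8.8], "turn": [0, 0, 0], "fingers": 5}
    - {"xyz": [0.9, -0.2, 9.4], "turn": [0, 0, 0], "fingers": 5}
    - {"xyz": [-1.5, 0.3, 9.3], "turn": [0, 0, 0], "fingers": 5}
    - {"xyz": [0, 0, 0], "turn": [0, 0, 0], "fingers": 5}
    - {"xyz": [0, 0, 0], "turn": [0, 0, 0], "fingers": 5}
    - {"xyz": [0, 0, 0], "turn": [0, 0, 0], "fingers": 5}
    - {"xyz": [0, 0, 0], "turn": [0, 0, 0], "fingers": 5}
    - {"xyz": [0, 0, 0], "turn": [0, 0, 0], "fingers": 5}

```text
t: 6.05
eef_pos: [0.6383, -0.1311, 0.065]
tool_rot: [0.771, 0.637, 0.0, 0.001]
ft_force: [8.3, -5.0, 4.9]
width: 0.0147
gripper_force: 31.9
```

Call:
servo_tool:
  motion:
    - {"xyz": [-1.5, 0.0, 5.7], "turn": [0, 0, 0], "fingers": 5}
    - {"xyz": [-3.0, 0.4, 5.1], "turn": [0, 0, 0], "fingers": 5}
    - {"xyz": [-4.3, 0.9, 4.4], "turn": [0, 0, 0], "fingers": 5}
    - {"xyz": [0, 0, 0], "turn": [0, 0, 0], "fingers": 5}
    - {"xyz": [0, 0, 0], "turn": [0, 0, 0], "fingers": 5}
    - {"xyz": [0, 0, 0], "turn": [0, 0, 0], "fingers": 5}
    - {"xyz": [0, 0, 0], "turn": [0, 0, 0], "fingers": 5}
    - {"xyz": [0, 0, 0], "turn": [0, 0, 0], "fingers": 5}
    - {"xyz": [0, 0, 0], "turn": [0, 0, 0], "fingers": 5}
    - {"xyz": [0, 0, 0], "turn": [0, 0, 0], "fingers": 5}

```text
t: 6.88
eef_pos: [0.6289, -0.1294, 0.08]
tool_rot: [0.771, 0.637, 0.0, 0.001]
ft_force: [4.0, -1.9, 9.3]
width: 0.0148
gripper_force: 31.6
```

Call:
servo_tool:
  motion:
    - {"xyz": [-4.5, 1.0, 3.4], "turn": [0, 0, 0], "fingers": 5}
    - {"xyz": [-2.7, 0.6, 1.5], "turn": [0, 0, 0], "fingers": 5}
    - {"xyz": [0, 0, 0], "turn": [0, 0, 0], "fingers": 5}
    - {"xyz": [0, 0, 0], "turn": [0, 0, 0], "fingers": 5}
    - {"xyz": [0, 0, 0], "turn": [0, 0, 0], "fingers": 5}
    - {"xyz": [0, 0, 0], "turn": [0, 0, 0], "fingers": 5}
    - {"xyz": [0, 0, 0], "turn": [0, 0, 0], "fingers": 5}
    - {"xyz": [0, 0, 0], "turn": [0, 0, 0], "fingers": 5}
    - {"xyz": [0, 0, 0], "turn": [0, 0, 0], "fingers": 5}
    - {"xyz": [0, 0, 0], "turn": [0, 0, 0], "fingers": 5}

```text
t: 7.72
eef_pos: [0.6219, -0.1281, 0.0851]
tool_rot: [0.771, 0.637, 0.0, 0.001]
ft_force: [3.6, -4.6, 11.3]
width: 0.0145
gripper_force: 31.8
```

Call:
servo_tool:
  motion:
    - {"xyz": [-3.0, 0.8, 0.5], "turn": [0, 0, 0], "fingers": 5}
    - {"xyz": [-3.0, 0.8, 0.5], "turn": [0, 0, 0], "fingers": 5}
    - {"xyz": [0, 0, 0], "turn": [0, 0, 0], "fingers": 5}
    - {"xyz": [0, 0, 0], "turn": [0, 0, 0], "fingers": 5}
    - {"xyz": [0, 0, 0], "turn": [0, 0, 0], "fingers": 5}
    - {"xyz": [0, 0, 0], "turn": [0, 0, 0], "fingers": 5}
    - {"xyz": [0, 0, 0], "turn": [0, 0, 0], "fingers": 5}
    - {"xyz": [0, 0, 0], "turn": [0, 0, 0], "fingers": 5}
    - {"xyz": [0, 0, 0], "turn": [0, 0, 0], "fingers": 5}
    - {"xyz": [0, 0, 0], "turn": [0, 0, 0], "fingers": 5}

```text
t: 8.55
eef_pos: [0.6169, -0.1271, 0.0871]
tool_rot: [0.771, 0.637, 0.001, 0.002]
ft_force: [6.4, -6.8, 15.9]
width: 0.0149
gripper_force: 32.8
```

Call:
servo_tool:
  motion:
    - {"xyz": [-3.0, 0.0, 2.0], "turn": [0, 0, 0], "fingers": 5}
    - {"xyz": [-2.0, 0.0, 1.5], "turn": [0, 0, 0], "fingers": 5}
    - {"xyz": [0, 0, 0], "turn": [0, 0, 0], "fingers": 5}
    - {"xyz": [0, 0, 0], "turn": [0, 0, 0], "fingers": 5}
    - {"xyz": [0, 0, 0], "turn": [0, 0, 0], "fingers": 5}
    - {"xyz": [0, 0, 0], "turn": [0, 0, 0], "fingers": 5}
    - {"xyz": [0, 0, 0], "turn": [0, 0, 0], "fingers": 5}
    - {"xyz": [0, 0, 0], "turn": [0, 0, 0], "fingers": 5}
    - {"xyz": [0, 0, 0], "turn": [0, 0, 0], "fingers": 5}
    - {"xyz": [0, 0, 0], "turn": [0, 0, 0], "fingers": 5}

```text
t: 9.38
eef_pos: [0.6111, -0.1261, 0.0892]
tool_rot: [0.771, 0.637, 0.0, 0.001]
ft_force: [7.2, -1.7, 3.6]
width: 0.0146
gripper_force: 31.6
```

Call:
servo_tool:
  motion:
    - {"xyz": [-3.0, 0.6, 0.3], "turn": [0, 0, 0], "fingers": 5}
    - {"xyz": [-3.0, 0.6, 0.0], "turn": [0, 0, 0], "fingers": 5}
    - {"xyz": [0, 0, 0], "turn": [0, 0, 0], "fingers": 5}
    - {"xyz": [0, 0, 0], "turn": [0, 0, 0], "fingers": 5}
    - {"xyz": [0, 0, 0], "turn": [0, 0, 0], "fingers": 5}
    - {"xyz": [0, 0, 0], "turn": [0, 0, 0], "fingers": 5}
    - {"xyz": [0, 0, 0], "turn": [0, 0, 0], "fingers": 5}
    - {"xyz": [0, 0, 0], "turn": [0, 0, 0], "fingers": 5}
    - {"xyz": [0, 0, 0], "turn": [0, 0, 0], "fingers": 5}
    - {"xyz": [0, 0, 0], "turn": [0, 0, 0], "fingers": 5}

```text
t: 10.22
eef_pos: [0.606, -0.1252, 0.0898]
tool_rot: [0.771, 0.637, 0.001, 0.001]
ft_force: [12.1, -3.5, 3.4]
width: 0.0146
gripper_force: 32.2
```

```bash
python3 - <<'E'
from h import *
im=ctrl.get_image("top"); np.savez("top2.npz",**im); c=im["image"][90:220,200:380]; cv2.imwrite("pics/top2.png",cv2.resize(c[:,:,::-1],None,fx=4,fy=4,interpolation=cv2.INTER_CUBIC))
E
```

```text
(no output)
```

View pics/top2.png

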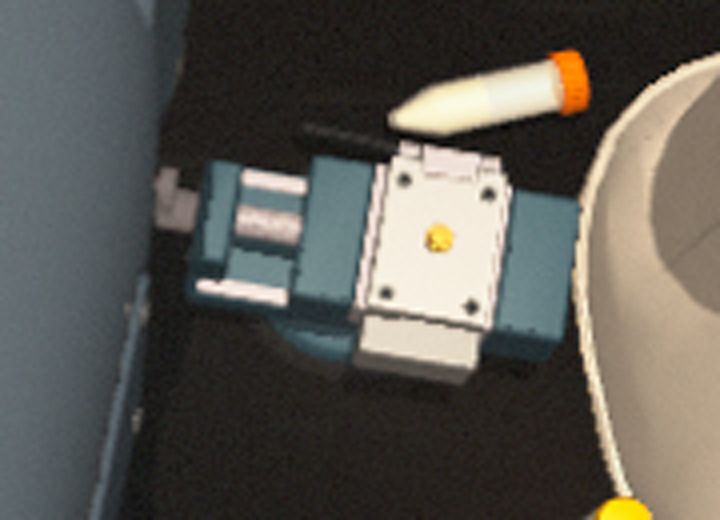

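The sliding jaw's steel face, at about x=370 in the crop, now touches the mould, and the other side sits against the fixed jaw at about x=505. Handle force has risen from about 4 N to 12 N. One more small push will confirm the grip.

Call:
servo_tool:
  motion:
    - {"xyz": [-2.0, 0.4, 0], "turn": [0, 0, 0], "fingers": 5}
    - {"xyz": [-1.5, 0.3, 0], "turn": [0, 0, 0], "fingers": 5}
    - {"xyz": [0, 0, 0], "turn": [0, 0, 0], "fingers": 5}
    - {"xyz": [0, 0, 0], "turn": [0, 0, 0], "fingers": 5}
    - {"xyz": [0, 0, 0], "turn": [0, 0, 0], "fingers": 5}
    - {"xyz": [0, 0, 0], "turn": [0, 0, 0], "fingers": 5}
    - {"xyz": [0, 0, 0], "turn": [0, 0, 0], "fingers": 5}
    - {"xyz": [0, 0, 0], "turn": [0, 0, 0], "fingers": 5}
    - {"xyz": [0, 0, 0], "turn": [0, 0, 0], "fingers": 5}
    - {"xyz": [0, 0, 0], "turn": [0, 0, 0], "fingers": 5}

```text
t: 11.1
eef_pos: [0.6032, -0.1247, 0.09]
tool_rot: [0.771, 0.637, 0.001, 0.002]
ft_force: [17.9, -4.3, -0.1]
width: 0.0146
gripper_force: 32.7
```

Call:
servo_tool:
  motion:
    - {"xyz": [0, 0, 0], "turn": [0, 0, 0], "fingers": 60}
    - {"xyz": [0, 0, 0], "turn": [0, 0, 0], "fingers": 60}
    - {"xyz": [0, 0, 0], "turn": [0, 0, 0], "fingers": 60}
    - {"xyz": [0, 0, 25], "turn": [0, 0, 0], "fingers": 60}
    - {"xyz": [0, 0, 35], "turn": [0, 0, 0], "fingers": 60}
    - {"xyz": [-10, 5, 25], "turn": [0, 0, -3], "fingers": 60}
    - {"xyz": [-36, 16, 0], "turn": [0, 0, -4], "fingers": 60}
    - {"xyz": [-36, 17, 0], "turn": [0, 0, -4], "fingers": 60}
    - {"xyz": [-36, 17, 0], "turn": [0, 0, -4], "fingers": 60}
    - {"xyz": [-36, 17, 0], "turn": [0, 0, -4.5], "fingers": 60}

```text
t: 11.93
eef_pos: [0.4442, -0.0514, 0.1735]
tool_rot: [0.868, 0.496, -0.001, -0.001]
ft_force: [0.0, 1.5, 0.7]
width: 0.0594
gripper_force: 0.0
```

```bash
python3 - <<'E'
from h import *
np.set_printoptions(precision=4,suppress=True)
o=ctrl.observe(); print(o["eef_pos"],o["tool_rot"],o["joint_pos"])
im=ctrl.get_image("side"); c=im["image"][120:300,180:400]; cv2.imwrite("pics/side3.png",cv2.resize(c[:,:,::-1],None,fx=3.5,fy=3.3,interpolation=cv2.INTER_CUBIC))
for n in ("crank_handle","wedge_grip"):
  for r in ctrl.trace("side",n)[:2]:
    q=cloud(im,r["pixels"]); print(n,r["confidence"],len(q),np.median(q,0),np.percentile(q,3,0),np.percentile(q,97,0))
E
```

```text
[ 0.4442 -0.0514  0.1735] [ 0.8685  0.4957 -0.0009 -0.0006] [-0.115   0.1268 -0.2857  1.1604 -0.0001  1.9893]
wedge_grip 0.67 313 [ 0.4371 -0.0726  0.012 ] [ 0.4136 -0.1046 -0.0016] [ 0.4631 -0.0338  0.0259]
```

View pics/side3.png

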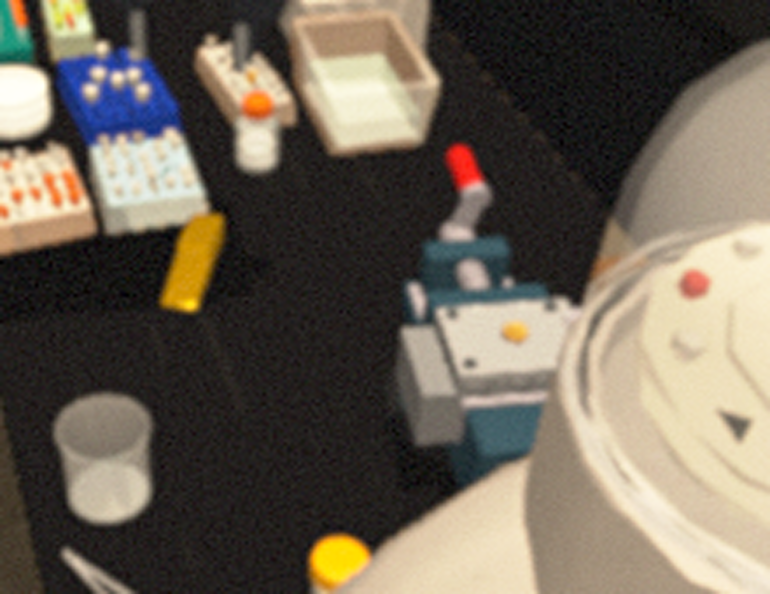

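The crank handle now stands upright at (465,165). The wedge lies undisturbed between (215,225) and (180,300), and the bottle at (258,130) hasn't moved. Descending on the wedge's grip.

Call:
servo_tool:
  motion:
    - {"xyz": [2, -4, -38], "turn": [0, 0, 0], "fingers": 42}
    - {"xyz": [0, 0, -38], "turn": [0, 0, 0], "fingers": 42}
    - {"xyz": [0, 0, -38], "turn": [0, 0, 0], "fingers": 42}
    - {"xyz": [0, 0, -35], "turn": [0, 0, 0], "fingers": 42}
    - {"xyz": [0, 0, -16], "turn": [0, 0, 0], "fingers": 42}
    - {"xyz": [0, 0, -5], "turn": [0, 0, 0], "fingers": 42}
    - {"xyz": [0, 0, 0], "turn": [0, 0, 0], "fingers": 42}
    - {"xyz": [0, 0, 0], "turn": [0, 0, 0], "fingers": 42}
    - {"xyz": [0, 0, 0], "turn": [0, 0, 0], "fingers": 42}
    - {"xyz": [0, 0, 0], "turn": [0, 0, 0], "fingers": 42}

```text
t: 12.92
eef_pos: [0.4501, -0.0561, 0.0057]
tool_rot: [0.868, 0.497, 0.001, 0.001]
ft_force: [0.3, 1.0, -0.1]
width: 0.0416
gripper_force: 0.0
```

Call:
servo_tool:
  motion:
    - {"xyz": [-4, 0.5, -3], "turn": [0, 0, 0], "fingers": 42}
    - {"xyz": [0, 0, 0], "turn": [0, 0, 0], "fingers": 30}
    - {"xyz": [0, 0, 0], "turn": [0, 0, 0], "fingers": 15}
    - {"xyz": [0, 0, 0], "turn": [0, 0, 0], "fingers": 15}
    - {"xyz": [0, 0, 0], "turn": [0, 0, 0], "fingers": 15}
    - {"xyz": [0, 0, 0], "turn": [0, 0, 0], "fingers": 15}
    - {"xyz": [0, 0, 0], "turn": [0, 0, 0], "fingers": 15}
    - {"xyz": [0, 0, 0], "turn": [0, 0, 0], "fingers": 15}
    - {"xyz": [0, 0, 0], "turn": [0, 0, 0], "fingers": 15}
    - {"xyz": [0, 0, 0], "turn": [0, 0, 0], "fingers": 15}
  newtons: 90

```text
t: 13.75
eef_pos: [0.445, -0.0555, 0.0019]
tool_rot: [0.868, 0.497, 0.0, 0.0]
ft_force: [-3.1, 0.2, 8.7]
width: 0.0226
gripper_force: 89.0
```

Call:
servo_tool:
  motion:
    - {"xyz": [0, 0, 30], "turn": [0, 0, 0], "fingers": 15}
    - {"xyz": [0, 0, 40], "turn": [0, 0, 0], "fingers": 15}
    - {"xyz": [0, 0, 40], "turn": [0, 0, 6], "fingers": 15}
    - {"xyz": [0, -10, 30], "turn": [0, 0, 7], "fingers": 15}
    - {"xyz": [0, -30, 8], "turn": [0, 0, 7], "fingers": 15}
    - {"xyz": [0, -30, 0], "turn": [0, 0, 7], "fingers": 15}
    - {"xyz": [0, -30, 0], "turn": [0, 0, 7], "fingers": 15}
    - {"xyz": [0, -30, 0], "turn": [0, 0, 7], "fingers": 15}
    - {"xyz": [0, -30, 0], "turn": [0, 0, 7], "fingers": 15}
    - {"xyz": [0, -30, 0], "turn": [0, 0, 7], "fingers": 15}

```text
t: 14.58
eef_pos: [0.4447, -0.2458, 0.1495]
tool_rot: [0.539, 0.842, 0.0, 0.0]
ft_force: [-0.1, 0.1, -0.6]
width: 0.0228
gripper_force: 88.2
```

```bash
python3 - <<'E'
from h import *
np.set_printoptions(precision=4,suppress=True)
a=np.radians(-11.2); R=np.array([[np.cos(a),-np.sin(a)],[np.sin(a),np.cos(a)]])
o=ctrl.observe(); print(o["eef_pos"],o["tool_rot"],o["joint_pos"],o["t"])
for c in("top2","top","side"):
    if c=="top2": im=dict(np.load("top2.npz"))
    else: im=ctrl.get_image(c); np.savez(c+"4.npz",**im)
    z=im["z_map"]; P=np.full((384,512,3),np.nan); P[z>0]=cloud(im,z>0); L=(P[...,:2]-[.58,-.25])@R*1000
    near=(abs(L[...,0])<75)&(L[...,1]>-95)&(L[...,1]<-8)
    cov=near&(abs(P[...,2]-.104)<.006); q=L[cov]
    led=near&(abs(P[...,2]-.089)<.005)&(L[...,0]<-38)&(L[...,0]>-62); e=L[led]
    print(c,"cover",len(q),cv2.minAreaRect(q.astype(np.float32)),"x",np.percentile(q[:,0],[1,3,50]),"y",np.percentile(q[:,1],[2,98]),"z",np.median(P[...,2][cov]))
    if len(e): print("  ledge",len(e),np.percentile(e,[2,98],0).round(1).tolist(),np.median(P[...,2][led]))
    # front edge of cover per row strip
    for y0 in range(-80,-20,12):
        m=cov&(L[...,1]>y0)&(L[...,1]<y0+12)
        if m.sum()>5: print("   ",y0,"front x",np.percentile(L[m][:,0],[0,4,96]).round(1))
    r=ctrl.trace(c[:4].rstrip("2"),"wedge_grip")
    if c!="top2":
        for k in r[:2]:
            w=cloud(im,k["pixels"]); print("  wedge",round(k["confidence"],2),len(w),np.median(w,0),cv2.fitLine(w[:,:2].astype(np.float32),cv2.DIST_HUBER,0,.01,.01).ravel())
E
```

```text
[ 0.4447 -0.2458  0.1495] [0.5393 0.8421 0.     0.0001] [-0.505   0.2589 -0.1838  1.1278 -0.      0.6343] 14.5833
top2 cover 1205 ((5.980579376220703, -49.184112548828125), (91.14948272705078, 60.42454528808594), 0.8711096048355103) x [-38.8729 -37.7712   2.5005] y [-78.0497 -20.046 ] z 0.10526846351433972
  ledge 314 [[-58.9, -78.7], [-38.6, -20.8]] 0.08977950897910042
    -80 front x [-38.9 -36.1  40.9]
    -68 front x [-39.  -37.   43.5]
    -56 front x [-39.4 -37.4  43.1]
    -44 front x [-39.2 -36.6  45. ]
    -32 front x [-39.9 -37.7  45.8]Traceback (most recent call last):
  File "<stdin>", line 12, in <module>
    return _quantile_unchecked(
        a, q, axis, out, overwrite_input, method, keepdims, weights)
    return _ureduce(a,
                    func=_quantile_ureduce_func,
    ...<5 lines>...
                    overwrite_input=overwrite_input,
                    method=method)
    r = func(a, **kwargs)
    result = _quantile(arr,
                       quantiles=q,
    ...<2 lines>...
                       out=out,
                       weights=wgt)
    slices_having_nans = np.isnan(arr[-1, ...])
                                  ~~~^^^^^^^^^
IndexError: index -1 is out of bounds for axis 0 with size 0
```

Call:
servo_tool:
  motion:
    - {"xyz": [2, -4, 0], "turn": [0, 0, 6.8], "fingers": 15}
    - {"xyz": [2, -4, 0], "turn": [0, 0, 6.8], "fingers": 15}
    - {"xyz": [2, -4, 0], "turn": [0, 0, 6.8], "fingers": 15}
    - {"xyz": [2, -4, 0], "turn": [0, 0, 6.8], "fingers": 15}
    - {"xyz": [2, -4, 0], "turn": [0, 0, 6.8], "fingers": 15}
    - {"xyz": [2, -4, 0], "turn": [0, 0, 6.8], "fingers": 15}
    - {"xyz": [2, -4, 0], "turn": [0, 0, 6.8], "fingers": 15}
    - {"xyz": [0, -2, 0], "turn": [0, 0, 6.7], "fingers": 15}
    - {"xyz": [0, 0, -36], "turn": [0, 0, 0], "fingers": 15}
    - {"xyz": [0, 0, -15], "turn": [0, 0, 0], "fingers": 15}

```text
t: 15.52
eef_pos: [0.4586, -0.2737, 0.0962]
tool_rot: [0.099, 0.995, 0.0, -0.0]
ft_force: [-1.4, 0.5, -1.2]
width: 0.0223
gripper_force: 88.2
```

```bash
python3 - <<'E'
from h import *
np.set_printoptions(precision=4,suppress=True)
o=ctrl.observe(); print(o["eef_pos"],o["tool_rot"],o["joint_pos"],o["t"],o["ft_force"])
im=ctrl.get_image("side"); np.savez("side5.npz",**im)
c=im["image"][150:290,200:390]; cv2.imwrite("pics/side5.png",cv2.resize(c[:,:,::-1],None,fx=4.2,fy=4.2,interpolation=cv2.INTER_CUBIC))
for n in ("wedge_grip","wedge_tip","mould_cover"):
  for r in ctrl.trace("side",n)[:2]:
    q=cloud(im,r["pixels"]); print(n,round(r["confidence"],2),r["position"],len(q),np.median(q,0),np.percentile(q,2,0),np.percentile(q,98,0),cv2.fitLine(q[:,:2].astype(np.float32),cv2.DIST_HUBER,0,.01,.01).ravel())
E
```

```text
[ 0.4586 -0.2737  0.0962] [ 0.0988  0.9951  0.0002 -0.0004] [-0.5381  0.346  -0.2048  1.021   0.0001 -0.3402] 15.5167 [-1.3565  0.5285 -1.2418]
wedge_grip 0.92 [285.2, 227.9] 345 [ 0.4783 -0.2817  0.1032] [ 0.4305 -0.2948  0.0942] [ 0.5131 -0.264   0.1204] [ 0.995  -0.0995  0.4713 -0.2835]
wedge_tip 0.81 [281.9, 225.5] 336 [ 0.4803 -0.2818  0.1037] [ 0.4312 -0.295   0.0928] [ 0.5144 -0.2611  0.1206] [ 0.9841 -0.1776  0.4695 -0.2833]
wedge_tip 0.25 [321.8, 218.2] 822 [ 0.563  -0.3     0.1029] [ 0.5301 -0.3285  0.094 ] [ 0.6096 -0.2664  0.1078] [ 0.9388  0.3445  0.5646 -0.2991]
mould_cover 0.66 [322.2, 222.1] 810 [ 0.5629 -0.3008  0.1029] [ 0.5301 -0.3285  0.0939] [ 0.6077 -0.2688  0.1078] [ 0.9073  0.4204  0.557  -0.3068]
mould_cover 0.58 [277.8, 227.1] 367 [ 0.4746 -0.2813  0.1031] [ 0.4305 -0.2947 -0.0009] [ 0.5133 -0.1915  0.1205] [ 0.9915 -0.1303  0.476  -0.2854]
```

View pics/side5.png

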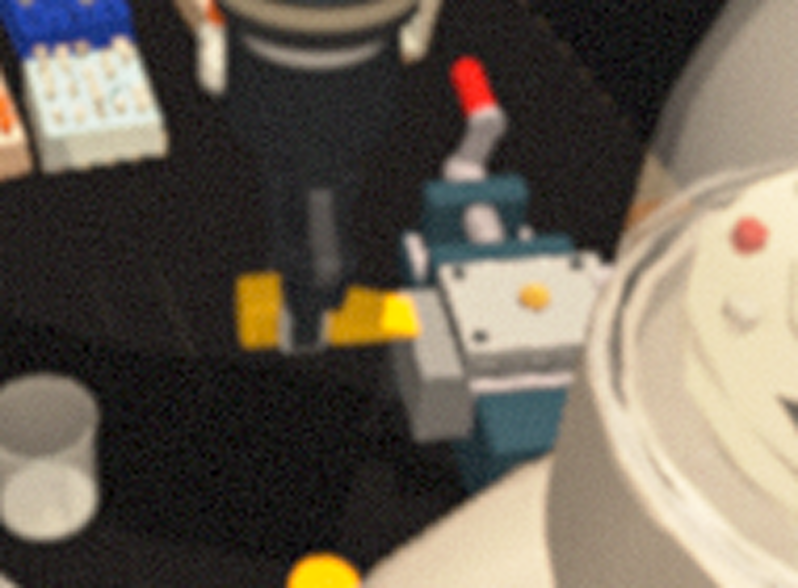

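The side view shows the wedge level in the gripper. Its tip, at (415,318) in the crop, is over the start of the ledge and lined up with the middle of the mould's front. Now I lower it to the ledge.

Call:
servo_tool:
  motion:
    - {"xyz": [0, -2, -3], "turn": [0, 0, 0.3], "fingers": 15}
    - {"xyz": [0, 0, -1.5], "turn": [0, 0, 0], "fingers": 15}
    - {"xyz": [0, 0, 0], "turn": [0, 0, 0], "fingers": 15}
    - {"xyz": [0, 0, 0], "turn": [0, 0, 0], "fingers": 15}
    - {"xyz": [0, 0, 0], "turn": [0, 0, 0], "fingers": 15}
    - {"xyz": [0, 0, 0], "turn": [0, 0, 0], "fingers": 15}
    - {"xyz": [0, 0, 0], "turn": [0, 0, 0], "fingers": 15}
    - {"xyz": [0, 0, 0], "turn": [0, 0, 0], "fingers": 15}
    - {"xyz": [0, 0, 0], "turn": [0, 0, 0], "fingers": 15}
    - {"xyz": [0, 0, 0], "turn": [0, 0, 0], "fingers": 15}

```text
t: 16.55
eef_pos: [0.4591, -0.2763, 0.0938]
tool_rot: [0.096, 0.995, 0.0, 0.0]
ft_force: [-0.3, -0.3, -0.2]
width: 0.0223
gripper_force: 88.2
```

Call:
servo_tool:
  motion:
    - {"xyz": [2.5, -0.5, -1], "turn": [0, 0, 0], "fingers": 15}
    - {"xyz": [2.5, -0.5, -1], "turn": [0, 0, 0], "fingers": 15}
    - {"xyz": [0, 0, -0.5], "turn": [0, 0, 0], "fingers": 15}
    - {"xyz": [0, 0, 0], "turn": [0, 0, 0], "fingers": 15}
    - {"xyz": [0, 0, 0], "turn": [0, 0, 0], "fingers": 15}
    - {"xyz": [0, 0, 0], "turn": [0, 0, 0], "fingers": 15}
    - {"xyz": [0, 0, 0], "turn": [0, 0, 0], "fingers": 15}
    - {"xyz": [0, 0, 0], "turn": [0, 0, 0], "fingers": 15}
    - {"xyz": [0, 0, 0], "turn": [0, 0, 0], "fingers": 15}
    - {"xyz": [0, 0, 0], "turn": [0, 0, 0], "fingers": 15}

```text
t: 17.38
eef_pos: [0.464, -0.2773, 0.0914]
tool_rot: [0.096, 0.995, -0.0, 0.0]
ft_force: [-0.7, -0.1, -1.2]
width: 0.0222
gripper_force: 88.2
```

Call:
servo_tool:
  motion:
    - {"xyz": [0, 0, -0.5], "turn": [0, 0, 0], "fingers": 15}
    - {"xyz": [0, 0, -0.5], "turn": [0, 0, 0], "fingers": 15}
    - {"xyz": [0, 0, 0], "turn": [0, 0, 0], "fingers": 15}
    - {"xyz": [0, 0, 0], "turn": [0, 0, 0], "fingers": 15}
    - {"xyz": [0, 0, 0], "turn": [0, 0, 0], "fingers": 15}
    - {"xyz": [0, 0, 0], "turn": [0, 0, 0], "fingers": 15}
    - {"xyz": [0, 0, 0], "turn": [0, 0, 0], "fingers": 15}
    - {"xyz": [0, 0, 0], "turn": [0, 0, 0], "fingers": 15}
    - {"xyz": [0, 0, 0], "turn": [0, 0, 0], "fingers": 15}
    - {"xyz": [0, 0, 0], "turn": [0, 0, 0], "fingers": 15}

```text
t: 18.22
eef_pos: [0.4641, -0.2774, 0.0907]
tool_rot: [0.096, 0.995, -0.0, 0.0]
ft_force: [-2.9, 0.8, 6.7]
width: 0.0223
gripper_force: 89.2
```

Call:
servo_tool:
  motion:
    - {"xyz": [3, -0.6, 0], "turn": [0, 0, 0], "fingers": 15}
    - {"xyz": [3, -0.6, 0], "turn": [0, 0, 0], "fingers": 15}
    - {"xyz": [3, -0.6, 0], "turn": [0, 0, 0], "fingers": 15}
    - {"xyz": [3, -0.6, 0], "turn": [0, 0, 0], "fingers": 15}
    - {"xyz": [3, -0.6, 0], "turn": [0, 0, 0], "fingers": 15}
    - {"xyz": [0, 0, 0], "turn": [0, 0, 0], "fingers": 15}
    - {"xyz": [0, 0, 0], "turn": [0, 0, 0], "fingers": 15}
    - {"xyz": [0, 0, 0], "turn": [0, 0, 0], "fingers": 15}
    - {"xyz": [0, 0, 0], "turn": [0, 0, 0], "fingers": 15}
    - {"xyz": [0, 0, 0], "turn": [0, 0, 0], "fingers": 15}

```text
t: 19.05
eef_pos: [0.4796, -0.2806, 0.0908]
tool_rot: [0.096, 0.995, -0.0, 0.001]
ft_force: [1.4, -1.2, 5.3]
width: 0.0223
gripper_force: 89.1
```

Call:
servo_tool:
  motion:
    - {"xyz": [1.5, -0.3, 0], "turn": [0, 0, 0], "fingers": 15}
    - {"xyz": [1.5, -0.3, 0], "turn": [0, 0, 0], "fingers": 15}
    - {"xyz": [1.5, -0.3, 0], "turn": [0, 0, 0], "fingers": 15}
    - {"xyz": [1.5, -0.3, 0], "turn": [0, 0, 0], "fingers": 15}
    - {"xyz": [0, 0, 0], "turn": [0, 0, 0], "fingers": 15}
    - {"xyz": [0, 0, 0], "turn": [0, 0, 0], "fingers": 15}
    - {"xyz": [0, 0, 0], "turn": [0, 0, 0], "fingers": 15}
    - {"xyz": [0, 0, 0], "turn": [0, 0, 0], "fingers": 15}
    - {"xyz": [0, 0, 0], "turn": [0, 0, 0], "fingers": 15}
    - {"xyz": [0, 0, 0], "turn": [0, 0, 0], "fingers": 15}

```text
t: 19.88
eef_pos: [0.485, -0.2817, 0.0908]
tool_rot: [0.096, 0.995, -0.0, 0.0]
ft_force: [-3.7, -0.4, 10.1]
width: 0.0227
gripper_force: 89.6
```

Call:
servo_tool:
  motion:
    - {"xyz": [1, -0.2, 0], "turn": [0, 0, 0], "fingers": 15}
    - {"xyz": [1, -0.2, 0], "turn": [0, 0, 0], "fingers": 15}
    - {"xyz": [1, -0.2, 0], "turn": [0, 0, 0], "fingers": 15}
    - {"xyz": [1, -0.2, 0], "turn": [0, 0, 0], "fingers": 15}
    - {"xyz": [0, 0, 0], "turn": [0, 0, 0], "fingers": 15}
    - {"xyz": [0, 0, 0], "turn": [0, 0, 0], "fingers": 15}
    - {"xyz": [0, 0, 0], "turn": [0, 0, 0], "fingers": 15}
    - {"xyz": [0, 0, 0], "turn": [0, 0, 0], "fingers": 15}
    - {"xyz": [0, 0, 0], "turn": [0, 0, 0], "fingers": 15}
    - {"xyz": [0, 0, 0], "turn": [0, 0, 0], "fingers": 15}

```text
t: 20.72
eef_pos: [0.4887, -0.2824, 0.0908]
tool_rot: [0.096, 0.995, -0.0, -0.0]
ft_force: [-5.1, 1.1, 13.0]
width: 0.0224
gripper_force: 89.8
```

```bash
cat > cov.py <<'E'
from h import *
a=np.radians(-11.2); R=np.array([[np.cos(a),-np.sin(a)],[np.sin(a),np.cos(a)]])
def fit(im):
    z=im["z_map"]; P=np.full((384,512,3),np.nan); P[z>0]=cloud(im,z>0); L=(P[...,:2]-[.58,-.25])@R*1000
    Z=P[...,2]*1000
    m=(L[...,0]>-35)&(L[...,0]<38)&(L[...,1]>-76)&(L[...,1]<-24)&(Z>97)&(Z<116)
    x,Z=L[m][:,0],Z[m]; k=abs(Z-np.median(Z))<5; s,b=np.polyfit(x[k],Z[k],1); return k.sum(),s,b+s*-39
E
python3 - <<'E'
from cov import *
print("before",fit(dict(np.load("side5.npz"))),fit(dict(np.load("side0.npz"))))
im=ctrl.get_image("side"); np.savez("side6.npz",**im); print("now",fit(im))
E
```

```text
before (np.int64(554), np.float64(0.0024888802825736296), np.float64(103.1462170356617)) (np.int64(578), np.float64(0.005650710252598835), np.float64(102.74072215501378))
now (np.int64(551), np.float64(-0.008370050293085058), np.float64(104.24193027582726))
```

Call:
servo_tool:
  motion:
    - {"xyz": [1, -0.2, 0], "turn": [0, 0, 0], "fingers": 15}
    - {"xyz": [1, -0.2, 0], "turn": [0, 0, 0], "fingers": 15}
    - {"xyz": [1, -0.2, 0], "turn": [0, 0, 0], "fingers": 15}
    - {"xyz": [1, -0.2, 0], "turn": [0, 0, 0], "fingers": 15}
    - {"xyz": [1, -0.2, 0], "turn": [0, 0, 0], "fingers": 15}
    - {"xyz": [1, -0.2, 0], "turn": [0, 0, 0], "fingers": 15}
    - {"xyz": [0, 0, 0], "turn": [0, 0, 0], "fingers": 15}
    - {"xyz": [0, 0, 0], "turn": [0, 0, 0], "fingers": 15}
    - {"xyz": [0, 0, 0], "turn": [0, 0, 0], "fingers": 15}
    - {"xyz": [0, 0, 0], "turn": [0, 0, 0], "fingers": 15}

```text
t: 21.6
eef_pos: [0.4946, -0.2836, 0.0908]
tool_rot: [0.096, 0.995, -0.0, -0.0]
ft_force: [-5.6, 0.9, 13.3]
width: 0.0221
gripper_force: 90.0
```

```bash
python3 - <<'E'
from cov import *
for i in range(2):
    im=ctrl.get_image("side"); print("now",fit(im))
c=im["image"][150:290,200:390]; cv2.imwrite("pics/side7.png",cv2.resize(c[:,:,::-1],None,fx=4.2,fy=4.2,interpolation=cv2.INTER_CUBIC))
E
```

```text
now (np.int64(543), np.float64(-0.03406802848538884), np.float64(106.32640019989132))
now (np.int64(549), np.float64(-0.03708272413491636), np.float64(106.4700517807819))
```

View pics/side7.png

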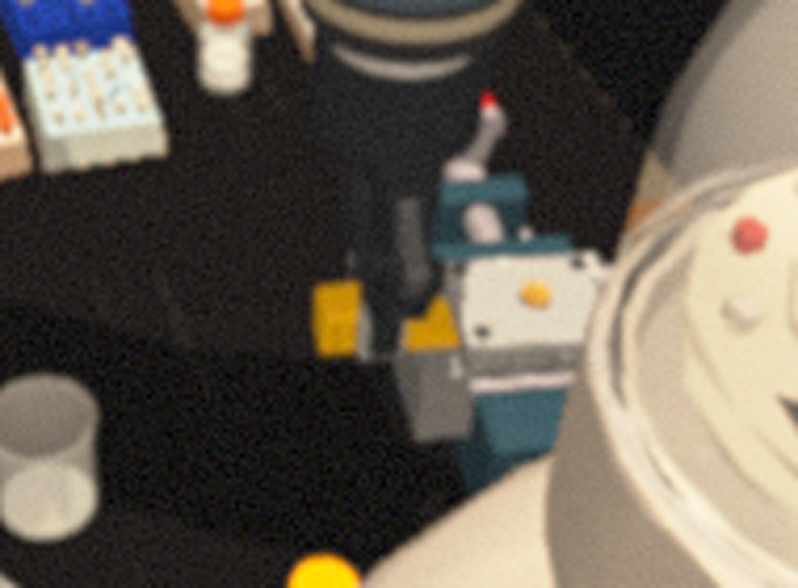

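The blade is in the slot at (455,325) in the crop, and the cover is propped about 3.4 mm at its front edge (0.04 rad). The mould, the crank, the beaker, the vial cap and the bottle appear where they were. Handing in.

```bash
python3 -c "
from workcell import ctrl
print(ctrl.job_done())"
```

```text
the job is handed in; nothing more can be done
None
```

I handed the job in at about 22 s with the vise cranked shut on the mould (about 18 N at the handle) and the gripper still holding the wedge in the slot, its blade propping the cover's front edge up about 3.4 mm; no verdict came back.

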